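# Set two cartons out on the stepped counter display

## Task

Set the two upright cartons out on the stepped white display: the tall narrow one on the rear, higher ledge (nearer the robot) and the short wide one on the front, lower ledge, each standing on its own base, leaning back flat against its backrest, square to it and centred from side to side. Lower each one all the way into its resting position before letting go, so that it neither drops nor topples back, and leave the jar, the iron weight and the calculator where they are.

Things in the scene. Friction and masses are not known exactly. Their poses are not given: they have to be found in the camera images.
- stand: Display of white laminated board, fixed. Origin: on the counter; +x points to the customers (away from the robot), z up, y along the ledges. Base plate 200 x 150 x 10 mm, x -98 to +103 mm. It carries rear_step and front_step: 10 mm panels leaning 0.45 rad (26 degrees) from vertical towards the stand's -x (the robot), each with a narrow lipless ledge on its +x side.
- rear_step: Higher ledge, at x -46, z 99 mm in the stand's frame. Origin: on the ledge's top face, where the middle of the tall carton's underside belongs. z: up along the backrest (26 degrees from vertical, top towards the robot); x: away from the backrest; y: along the ledge. Ledge x -18 to +21, y +-65 mm. Backrest face at x -18 mm, rising 60 mm above the ledge.
- front_step: Lower ledge, at x +60, z 50 mm in the stand's frame; lean and axes as rear_step. Origin: where the middle of the short carton's underside belongs. Ledge x -20 to +23, y +-75 mm. Backrest face at x -20 mm, rising 40 mm above the ledge. A tall carton on rear_step leaves only about 36 mm behind the short carton's back, measured square to it.
- tall: Tall carton of plain brown board with a pale label band: 36 mm thick (x), 110 mm wide (y), 140 mm high (z), about 0.25 kg. Origin: centre of its underside, z up. Starts standing upright on the counter; front and back are alike.
- short: Short wide carton of the same board: 40 mm thick (x), 130 mm wide (y), 95 mm high (z), about 0.3 kg. Origin: centre of its underside, z up. Starts standing upright on the counter; front and back are alike.
- jar: Bystander: round amber jar with a white lid, 72 mm across, 110 mm high, loose, origin under its centre.
- weight: Bystander: dark cast-iron scale weight with a knob, 76 mm across, 92 mm high, 2 kg, loose, origin under its centre.
- calculator: Bystander: black desk calculator lying flat between robot and display, 160 x 100 x 18 mm, loose, origin under its centre.

How it is judged (in metres and radians):
At the end, for the whole second after the job is handed in: Tall carton on the rear ledge, short one on the front ledge, released, at rest: underside centre within 8 mm of the ledge origin in x, 20 mm in y, 6 mm in z; lean within 0.13 rad of the backrest, at most 0.14 rad from square (x of tall in the frame of rear_step between -0.008 and 0.009 m and y of tall in the frame of rear_step between -0.02 and 0.02 m and z of tall in the frame of rear_step between -0.006 and 0.008 m and angle between the z axis of tall and the z axis of rear_step, either way round below 0.13 rad and angle between the y axis of tall and the y axis of rear_step, either way round below 0.14 rad and linear speed of each of tall, short below 0.02 m/s and angular speed of each of tall, short below 0.2 rad/s and x of short in the frame of front_step between -0.008 and 0.009 m and y of short in the frame of front_step between -0.02 and 0.02 m and z of short in the frame of front_step between -0.006 and 0.008 m and angle between the z axis of short and the z axis of front_step, either way round below 0.13 rad and angle between the y axis of short and the y axis of front_step, either way round below 0.14 rad); the robot touches nothing.
It fails at once if A carton falls or topples freely, out of the fingers (over 0.5 m/s or 4 rad/s: a drop of more than about 12 mm, or letting it flop back from upright) ((contact force between the fingers and tall below 0.05 N and (linear speed of tall above 0.5 m/s or angular speed of tall above 4 rad/s)) or (contact force between the fingers and short below 0.05 N and (linear speed of short above 0.5 m/s or angular speed of short above 4 rad/s))).
It fails at once if The jar, the iron weight or the calculator is moved by more than 20 mm (distance of any of jar, weight, calculator from where it was at the start of the episode above 0.02 m).
It also fails if it takes over 69 s, if anything falls off the work surface, if the arm or the gripper's body presses on something with over 40 N, if the wrist force passes 120 N, or if a joint passes its speed limit or range.

## Robot

A 7-joint arm with a two-finger parallel gripper is mounted at the origin on the work surface. World frame = base frame: x ahead of the robot, y to its left, z up, the work surface at z = 0. Lengths are in m, angles in degrees, forces in N, time in s.
With the tool pointing down it reaches from about 0.4 to 0.9 m from the base axis. Payload 5.6 kg.
Tool frame: the origin (TCP) lies where the fingers leave the gripper's body, on its centre line; the fingertips stand 88 mm ahead of it and the grasp point (between the pads) lies arm.grip_depth ahead of it (arm.grip_depth is the distance from the TCP to the grasp point, in m); z points along the fingers, y is the line along which they close (so a half turn about z gives the same grasp; the last joint's range is limited). The gripper opens to 92 mm and grips with 3 to 60 N. Pads are 20 mm wide; open, the fingers measure 128 mm over their backs; the gripper's body (75 mm by 189 mm) begins 69 mm behind the grasp point.
Start: joints at [-70.531, 26.786, -0.665, 91.828, 0.344, 61.387, -3.226], TCP at [0.243, 0.603, 0.303] pointing down, gripper open.
Joint ranges: [-144.91, 144.91], [-17.63, 115.5], [-89.93, 88.59], [15.96, 139.68], [-74.01, 254.01], [8.47, 105.57], [-167.45, 167.45]. Speed limits (degrees/s): [147.25, 147.25, 180, 180, 180, 180, 180].

## Interface

Orientations are given as [roll, pitch, yaw] about the fixed x, y, z axes, in that order (R = Rz(yaw) Ry(pitch) Rx(roll)).
In Python, from cell import arm, capture, camera_model gives the robot as it stands. Calls block until the motion is done:
- arm.movep(position, orientation): joint-space move of the TCP to a pose.
- arm.move_straight(position, rot=None, velocity=0.15, max_force=None): straight line of the TCP; rot=None keeps the orientation; velocity is the mean speed in m/s. With max_force (N) it stops when the force on the tool has changed by that much, and returns True; else False.
- arm.movej(angles): joint-space move.
- arm.gripper_open() and arm.close(strength=None): open the fingers fully, or close them until they stop; strength is the grip in N (None keeps the last).
- arm.hold(seconds).
- arm.solve_ik(position, orientation): joint angles nearest the present ones, or None.
- arm.get_state(): the state.
- capture(name): name is "side" or "top"; returns the picture (420x560x3 uint8, red, green, blue); there is no depth.
- camera_model(name): a dict with "fx", "fy", "cx", "cy" (pixels), "rvec" (rotation vector, rad) and "tvec" (3), from world to camera coordinates, as OpenCV has them. Camera axes: x right, y down, z forward; pixel columns grow to the right and rows downward; lengths in m; the calibration is good to about 2 mm. A picture is of the moment at which its call begins. camera_model takes no time and is no camera call.
A pose or a line that the arm cannot do raises arm.Unreachable and nothing moves.
- arm.job_done(): hands the job in; it is judged then, once.
The state is a dict: "time_s": time; "qpos": joint angles; "qvel": joint speeds; "joint_efforts": joint torques, N m; "eef_pos": TCP position; "eef_rot": TCP orientation; "ft_force": force on the tool from outside, world axes, zero at the start; "torque": the same for the moment, N m; "opening": opening from 0.0 (shut) to 1.0 (fully open); "gripper_force": force on a finger pad.
Only numpy, scipy, OpenCV 4.12 (cv2) and the standard library are available. Lean on these libraries where they do the work, as an engineer would, in place of code of your own. Each camera call takes 0.05 s, during which the arm holds its last target. There are 200 camera calls.

## Working session

There is one attempt and no reset: what is moved stays moved. The work goes in short steps, each a Python script; the robot and the scene stay as the last script left them, time stands still between calls to the robot, and variables do not carry over. Pictures are saved under pics/ and viewed, at most 10 in all, crops included, and the job is handed in when it is done.

```bash
ls; mkdir -p pics; python3 - <<'E'
from cell import arm,capture,camera_model
import cv2
for n in("side","top"):
    cv2.imwrite(f"pics/{n}0.png",capture(n)[:,:,::-1]); print(n,camera_model(n))
print(arm.get_state(),arm.grip_depth)
E
```

```text
pics
side {'fx': 527.746110638458, 'fy': 527.746110638458, 'cx': 285.7640068561391, 'cy': 204.173082649068, 'rvec': array([ 2.31780847, -0.30239376,  0.13756756]), 'tvec': array([-0.50930264,  0.15576731,  1.00834723])}
top {'fx': 505.134265656181, 'fy': 505.134265656181, 'cx': 281.64528283723575, 'cy': 216.5549251019355, 'rvec': array([ 2.18977239, -2.15494515,  0.08800467]), 'tvec': array([0.00805827, 0.55859623, 1.10048277])}
{'time_s': 0.1, 'qpos': array([-70.53092025,  26.82961744,  -0.66417909,  91.87298474,
         0.342005  ,  61.38554   ,  -3.22577928]), 'qvel': array([ 0.02395377, -0.20526034, -0.05519819, -0.15525888,  0.05119109,
       -0.08822541, -0.00773902]), 'joint_efforts': array([ 6.48071673e-04, -5.21647203e+01, -1.26944308e-02, -2.44360203e+01,
       -5.68273896e-02,  1.41384860e-02,  4.99698535e-05]), 'eef_pos': array([0.24270413, 0.60259841, 0.30186983]), 'eef_rot': array([-1.79913987e+02,  5.06974454e-03,  1.58062076e+02]), 'ft_force': array([-0.74489397, -0.71315058, -0.09410732]), 'torque': array([ 0.02056732, -0.00838401,  0.0310569 ]), 'gripper_force': 0.0, 'opening': 0.9969495236268389} 0.0694
```

View pics/side0.png

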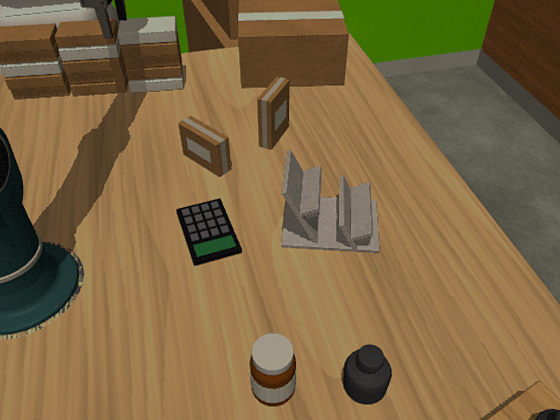

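View pics/top0.png

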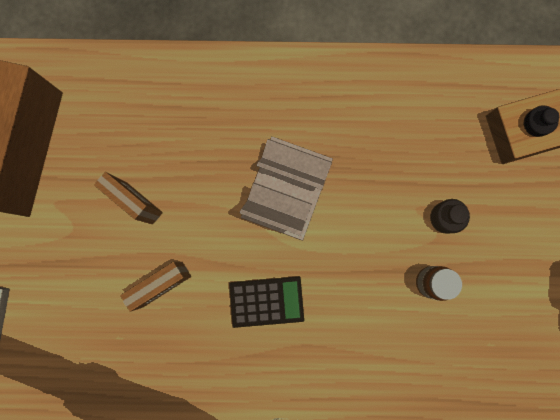

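Side view: tall carton near (273,112), short carton near (205,145), stand near (330,210). In the top view they are at (128,198), (155,287) and (287,188). I'll enlarge these areas to pick corners.

```bash
python3 - <<'E'
import cv2,numpy as np
s=cv2.imread("pics/side0.png");t=cv2.imread("pics/top0.png")
def g(im,x,y,w,h,k,f):
    c=cv2.resize(im[y:y+h,x:x+w],None,fx=k,fy=k,interpolation=cv2.INTER_CUBIC)
    c=cv2.convertScaleAbs(c,alpha=1.3,beta=15)
    for i in range(0,w,20): cv2.line(c,(i*k,0),(i*k,6),(0,0,255),1); cv2.putText(c,str(x+i),(i*k,16),0,.35,(0,0,255))
    for i in range(0,h,20): cv2.line(c,(0,i*k),(6,i*k),(0,0,255),1); cv2.putText(c,str(y+i),(8,i*k+4),0,.35,(0,0,255))
    cv2.imwrite(f,c)
g(s,170,70,220,190,3,"pics/s1.png")
g(t,85,130,260,190,3,"pics/t1.png")
E
```

```text
(no output)
```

View pics/s1.png

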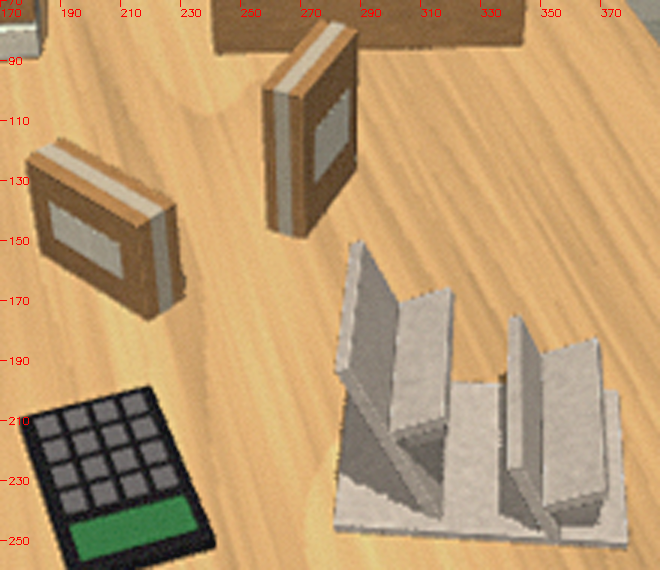

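View pics/t1.png

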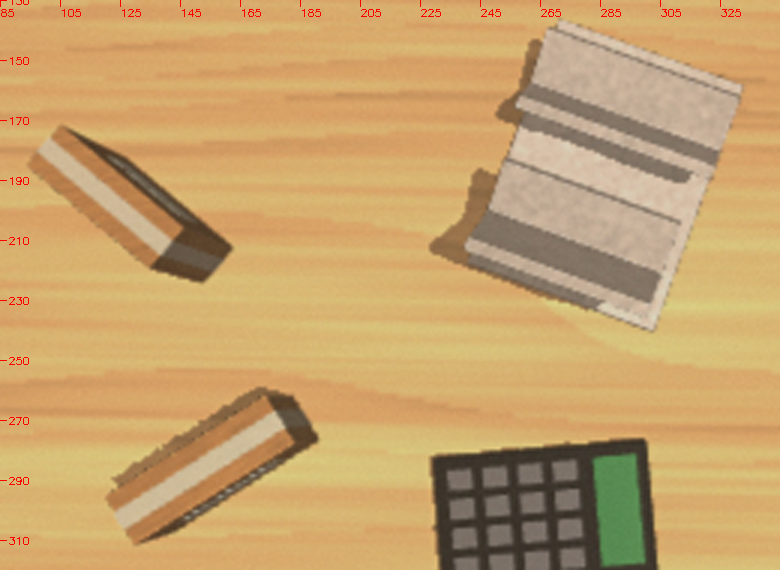

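Corners are clear in the crops. Next is a joint two-view pose fit for each object, with z free as a height check.

```bash
cat > vis.py <<'E'
import numpy as np,cv2
from scipy.optimize import least_squares
from scipy.spatial.transform import Rotation as R
from cell import camera_model
def proj(n,P):
    m=camera_model(n);K=np.array([[m['fx'],0,m['cx']],[0,m['fy'],m['cy']],[0,0,1]])
    return cv2.projectPoints(np.asarray(P,float),m['rvec'],m['tvec'],K,None)[0][:,0]
def fit(obs,x0):  # obs: (cam, pixel, local point)
    def res(p):
        r=[]
        for c in("side","top"):
            o=[q for q in obs if q[0]==c]
            if o:
                P=R.from_euler('z',p[3]).apply(np.array([q[2] for q in o]))+p[:3]
                r.append((proj(c,P)-np.array([q[1] for q in o])).ravel())
        return np.concatenate(r)
    s=least_squares(res,x0,loss='soft_l1',x_scale=[.1,.1,.1,.3]); return s.x,res(s.x).reshape(-1,2)
E
cat > a.py <<'E'
from vis import *
S=lambda u,v:(170+u/3-.3,70+v/3-.3)
T=lambda u,v:(85+u/3-.3,130+v/3-.3)
def carton(t,w,h,cor):
    return [(c,(S if c=='side' else T)(*uv),(a*t/2,b*w/2,h*z)) for c,uv,(a,b,z) in cor]
# local: tall  x face sign, y end sign. yaw init below
ta=carton(.036,.11,.14,[('side',(263,88),(-1,-1,1)),('side',(300,97),(1,-1,1)),('side',(356,30),(1,1,1)),('side',(335,22),(-1,1,1)),
 ('side',(267,230),(-1,-1,0)),('side',(303,237),(1,-1,0)),('side',(357,167),(1,1,0)),
 ('top',(63,125),(1,1,1)),('top',(28,162),(-1,1,1)),('top',(152,268),(-1,-1,1)),('top',(183,230),(1,-1,1)),('top',(232,247),(1,-1,0)),('top',(204,282),(-1,-1,0))])
sh=carton(.04,.13,.095,[('side',(27,157),(-1,1,1)),('side',(60,138),(1,1,1)),('side',(176,206),(1,-1,1)),('side',(137,228),(-1,-1,1)),
 ('side',(150,320),(-1,-1,0)),('side',(185,293),(1,-1,0)),('side',(43,255),(-1,1,0)),
 ('top',(107,497),(1,1,1)),('top',(137,545),(-1,1,1)),('top',(297,447),(-1,-1,1)),('top',(267,396),(1,-1,1)),('top',(317,438),(-1,-1,0)),('top',(292,398),(1,-1,0))])
c,s=np.cos(.45),np.sin(.45)
st=lambda ox,oz,x,y,z:(ox+c*x-s*z,y,oz+s*x+c*z)
r=lambda x,y,z:st(-.046,.099,x,y,z); f=lambda x,y,z:st(.060,.050,x,y,z)
sd=[('top',T(558,20),(.103,.075,.01)),('top',T(742,87),(.103,-.075,.01)),('top',T(653,330),(-.098,-.075,.01)),
 ('side',S(335,526),(-.098,-.075,.01)),('side',S(627,545),(.103,-.075,.01)),('side',S(618,392),(.103,.075,.01)),
 ('side',S(400,305),r(-.018,.065,0)),('side',S(452,289),r(.021,.065,0)),('side',S(447,419),r(.021,-.065,0)),('side',S(392,435),r(-.018,-.065,0)),('side',S(358,240),r(-.018,.065,.06)),
 ('side',S(543,352),f(-.02,.075,0)),('side',S(598,339),f(.023,.075,0)),('side',S(605,490),f(.023,-.075,0)),('side',S(547,505),f(-.02,-.075,0)),('side',S(520,317),f(-.02,.075,.04))]
for n,o,x in(('tall',ta,(.6,.35,0,.7)),('short',sh,(.4,.3,0,-.6)),('stand',sd,(.6,0,0,-.3))):
    p,e=fit(o,x); print(n,p.round(4),'\n',e.round(1).tolist())
p=camera_model("side"); print(-cv2.Rodrigues(p['rvec'])[0].T@p['tvec'])
E
python3 a.py
```

```text
tall [ 0.5874  0.3424 -0.0011 -0.6853] 
 [[-1.1, -0.5], [0.5, 0.0], [1.1, -0.1], [-5.2, -0.6], [-0.6, 0.0], [0.3, 1.4], [0.2, 1.3], [-0.1, -0.8], [-0.4, 0.3], [-1.1, 0.0], [0.5, -1.0], [1.0, 0.1], [-0.1, 0.5]]
short [ 0.4034  0.2828 -0.0011  0.5854] 
 [[-1.4, 0.6], [0.6, -0.3], [-0.0, -1.1], [0.0, -0.5], [-0.9, 1.2], [-0.3, 2.0], [-1.5, -0.1], [-0.5, -0.3], [-0.5, 0.2], [-0.2, -1.3], [-0.3, -0.7], [1.6, 0.3], [0.7, -1.3]]
stand [ 0.6261  0.0081 -0.0045 -0.3343] 
 [[-0.4, -0.2], [1.0, -0.8], [0.2, -0.2], [-0.1, 0.0], [-0.6, 0.0], [-0.6, -0.3], [-0.7, -0.4], [2.0, 1.0], [-0.9, 1.2], [-0.6, 0.1], [0.2, 0.1], [-1.1, 0.4], [0.2, 0.0], [0.1, -1.4], [0.3, -1.7], [0.1, -0.2]]
[ 0.32620623 -0.73094055  0.81223899]
```

```bash
cat > plan.py <<'E'
import numpy as np
from scipy.spatial.transform import Rotation as R
from cell import arm
GD=arm.grip_depth
POSE=dict(tall=(.5874,.3424,0,-.6853),short=(.4034,.2828,0,.5854),stand=(.6261,.0081,0,-.3343))
def frame(p): return R.from_euler('z',p[3]),np.array(p[:3])
def step(which):
    Rs,ps=frame(POSE['stand']); o=(-.046,0,.099) if which=='rear' else (.060,0,.050)
    return Rs*R.from_euler('y',-.45),ps+Rs.apply(o)
def tool(F,G,al,sgn,off=(0,0,0)):
    """TCP pose: grasp point G in carton frame F; tool al rad below horizontal, from the +y end (pi/2 = from above)"""
    Rc,pc=F; z=np.array([0,-np.cos(al),-np.sin(al)]); y=np.array([sgn,0,0.]); x=np.cross(y,z)
    Rt=Rc*R.from_matrix(np.column_stack([x,y,z]))
    return pc+Rc.apply(np.add(G,off))-GD*Rt.as_matrix()[:,2], Rt.as_euler('xyz',degrees=True)
E
cat >> a.py <<'E'
P=[q for q in sd]
def fz(o,x0):
    def res(p):
        return np.concatenate([(proj(q[0],[R.from_euler('z',p[2]).apply(q[2])+[p[0],p[1],0]])-q[1]).ravel() for q in o])
    s=least_squares(res,x0,loss='soft_l1'); return s.x,np.abs(s.fun).mean()
for n,o,x in(('tall',ta,(.6,.35,-.7)),('short',sh,(.4,.3,.6)),('stand',sd,(.6,0,-.3))): print(n,fz(o,x))
E
python3 a.py | tail -3; python3 - <<'E'
from plan import *
for al in (.3,.4,.5):
  for sg in(1,-1):
    for nm,F,offs in(('pick',frame(POSE['short']),[(0,.045,.058),(0,.14,.058),(0,.045,.2)]),('place',step('front'),[(0,.045,.06),(0,.16,.06),(0,.045,.18)])):
        for o in offs:
            q=arm.solve_ik(*tool(F,o,al,sg)); print(al,sg,nm,o,None if q is None else np.round(q))
for sg in(1,-1):
    for F,o in((frame(POSE['tall']),(0,0,.1)),(frame(POSE['tall']),(0,0,.22)),(step('rear'),(0,0,.1)),(step('rear'),(.0,0,.2))):
        q=arm.solve_ik(*tool(F,o,np.pi/2,sg)); print(sg,o,None if q is None else np.round(q))
E
```

```text
tall (array([ 0.58719318,  0.34179613, -0.68493744]), np.float64(0.7529635495885632))
short (array([0.403409  , 0.28225906, 0.58629217]), np.float64(0.7108016249522661))
stand (array([ 0.6245709 ,  0.00448807, -0.3320211 ]), np.float64(0.7506712942251319))
0.3 1 pick (0, 0.045, 0.058) [-90.  60.  23. 103.  34.  75. -62.]
0.3 1 pick (0, 0.14, 0.058) [-93.  62.  21.  94.  30.  84. -60.]
0.3 1 pick (0, 0.045, 0.2) [-91.  45.  24. 106.  39.  84. -56.]
0.3 1 place (0, 0.045, 0.06) [-48.  72.  41.  72.  22.  88. -64.]
0.3 1 place (0, 0.16, 0.06) [-48.  79.  41.  53.  18. 102. -61.]
0.3 1 place (0, 0.045, 0.18) [-53.  60.  40.  81.  27.  91. -64.]
0.3 -1 pick (0, 0.045, 0.058) [-57.  59. -20. 101.  58.  99.  98.]
0.3 -1 pick (0, 0.14, 0.058) [-63.  63. -22.  92.  54. 105.  99.]
0.3 -1 pick (0, 0.045, 0.2) [-62.  44. -13. 104.  53. 100. 110.]
0.3 -1 place (0, 0.045, 0.06) [-26.  65.  -2.  70.  52. 104.  97.]
0.3 -1 place (0, 0.16, 0.06) [-47.  78.  38.  53.  21. 102. 117.]
0.3 -1 place (0, 0.045, 0.18) [-37.  54.  12.  80.  43. 102. 103.]
0.4 1 pick (0, 0.045, 0.058) [-89.  56.  23. 105.  33
[... 1244 characters left out ...]
.  51.  93. 102.]
0.5 -1 pick (0, 0.045, 0.2) [-52.  39. -24. 105.  53.  96. 111.]
0.5 -1 place (0, 0.045, 0.06) [-28.  58.   1.  78.  48.  91.  97.]
0.5 -1 place (0, 0.16, 0.06) [-32.  66.  -1.  61.  47. 101. 101.]
0.5 -1 place (0, 0.045, 0.18) [-28.  47.  -3.  85.  49.  97.  98.]
1 (0, 0, 0.1) [-50.  40.  25.  94. -20.  51. -57.]
1 (0, 0, 0.22) [-52.  32.  27.  89. -16.  63. -60.]
1 (0, 0, 0.1) [-44.  11.  32. 128.  21.  22. -52.]
1 (0.0, 0, 0.2) [-50.  -3.  30. 127.  28.  38. -58.]
-1 (0, 0, 0.1) [-26.  38. -10.  92.   8.  50. 102.]
-1 (0, 0, 0.22) [-27.  31.  -8.  88.   5.  62. 104.]
-1 (0, 0, 0.1) [-23.  11.   8. 127.  32.  24. 118.]
-1 (0.0, 0, 0.2) [-32.  -1.  12. 126.  27.  38. 123.]
```

```bash
sed -i "s/stand=(.6261,.0081,0,-.3343)/stand=(.6252,.0062,0,-.333)/;s/tall=(.5874,.3424,0,-.6853)/tall=(.5873,.342,0,-.685)/;s/short=(.4034,.2828,0,.5854)/short=(.4034,.2825,0,.5858)/" plan.py
cat > pick1.py <<'E'
from plan import *
from vis import camera_model
import cv2
for n,px in(('side',(185,88)),('side',(5,97)),('side',(240,85)),('top',(0,290))):
    m=camera_model(n);Rm=cv2.Rodrigues(m['rvec'])[0]
    c=-Rm.T@m['tvec'];d=Rm.T@[(px[0]-m['cx'])/m['fx'],(px[1]-m['cy'])/m['fy'],1]; print(n,px,(c-d*c[2]/d[2]).round(3))
F=frame(POSE['short']);A=.35;G=(0,.045,.060)
p,o=tool(F,G,A,1); d=R.from_euler('xyz',o,degrees=True).as_matrix()[:,2]
print(p,o,d)
E
python3 pick1.py
python3 - <<'E'
import sys;sys.path.insert(0,'.')
from pick1 import *
Fs=step('front')
L=tool(Fs,G,A,1,(.008,0,.15)); print(L, arm.solve_ik(*L), arm.solve_ik(p+[0,0,.22],o))
E
```

```text
side (185, 88) [0.395 0.632 0.   ]
side (5, 97) [-0.1   0.71  0.  ]
side (240, 85) [0.552 0.608 0.   ]
top (0, 290) [0.384 0.65  0.   ]
[0.34247831 0.37432008 0.08379711] [180.          69.94647717 123.56386764] [ 0.5193474  -0.78275116 -0.34289781]
side (185, 88) [0.395 0.632 0.   ]
side (5, 97) [-0.1   0.71  0.  ]
side (240, 85) [0.552 0.608 0.   ]
top (0, 290) [0.384 0.65  0.   ]
[0.34247831 0.37432008 0.08379711] [180.          69.94647717 123.56386764] [ 0.5193474  -0.78275116 -0.34289781]
(array([0.62862425, 0.12161326, 0.26400165]), array([125.36912969,  57.76370507,  20.92429872])) [-53.80800545  55.44262767  40.03154768  83.39858343  27.95593209
  90.47490062 -63.56536514] [-90.58213214  35.38261918  24.6765319  105.97045917  40.55095882
  88.85864553 -50.37002071]
```

```bash
python3 - <<'E'
from pick1 import *
from cell import capture
t=lambda:arm.get_state()
arm.movep(p-.075*d,o); print(t()['time_s'],t()['ft_force'])
arm.move_straight(p,velocity=.12); s=t(); print(s['time_s'],s['ft_force'],s['eef_pos']-p)
arm.close(50); s=t(); print(s['opening']*92,s['gripper_force'],s['ft_force'])
arm.move_straight(p+[0,0,.03],velocity=.08)
cv2.imwrite("pics/a.png",np.vstack([cv2.resize(capture("side")[60:200,100:300,::-1],None,fx=2,fy=2),cv2.resize(capture("top")[200:340,50:250,::-1],None,fx=2,fy=2)]))
s=t(); print(s['time_s'],s['opening']*92,s['gripper_force'],s['ft_force'])
E
```

```text
side (185, 88) [0.395 0.632 0.   ]
side (5, 97) [-0.1   0.71  0.  ]
side (240, 85) [0.552 0.608 0.   ]
top (0, 290) [0.384 0.65  0.   ]
[0.34247831 0.37432008 0.08379711] [180.          69.94647717 123.56386764] [ 0.5193474  -0.78275116 -0.34289781]
1.2 [-0.26065743  0.01338909 -0.17441559]
1.975 [0.29347216 0.18817387 0.37144208] [-0.00015305  0.00081215  0.00011464]
39.751700470771034 49.99433219432831 [-0.10498523 -0.98519055 -0.23688764]
3.4333 39.73712445459885 49.994105100631714 [ 0.34346848  0.26310912 -1.96560327]
```

View pics/a.png

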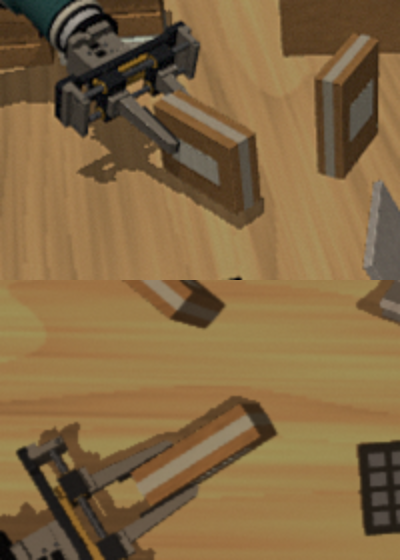

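The short carton is held level at its +y end, about 30 mm up. Next: carry it over the front ledge, lower until it touches, then back it against the panel.

```bash
cat > place1.py <<'E'
from pick1 import *
from cell import capture
Fs=step('front')
def at(off): return tool(Fs,G,A,1,off)
def rel():
    s=arm.get_state(); Rt=R.from_euler('xyz',s['eef_rot'],degrees=True)
    g=s['eef_pos']+GD*Rt.as_matrix()[:,2]; return (Fs[0].inv().apply(g-Fs[1])-G)*1000, Fs[0].inv().apply(s['ft_force']), s['time_s']
E
python3 - <<'E'
from place1 import *
from vis import proj
arm.move_straight(p+[0,0,.22],velocity=.2)
q,oo=at((.008,0,.15)); arm.move_straight(q,oo,velocity=.2); print(*rel())
arm.move_straight(at((.008,0,.025))[0],velocity=.12); arm.hold(.3); print(*rel())
cv2.imwrite("pics/b.png",np.hstack([cv2.resize(capture("side")[100:270,230:430,::-1],None,fx=2,fy=2),cv2.resize(capture("top")[100:270,200:400,::-1],None,fx=2,fy=2)]))
E
```

```text
side (185, 88) [0.395 0.632 0.   ]
side (5, 97) [-0.1   0.71  0.  ]
side (240, 85) [0.552 0.608 0.   ]
top (0, 290) [0.384 0.65  0.   ]
[0.34247831 0.37432008 0.08379711] [180.          69.94647717 123.56386764] [ 0.5193474  -0.78275116 -0.34289781]
[  7.32552762   0.97801587 150.19486705] [-1.37705386  0.18145192 -2.10408944] 6.6
[ 8.16057114  0.28623645 25.41745686] [-1.47681571  0.30119371 -2.90298988] 8.0917
```

View pics/b.png

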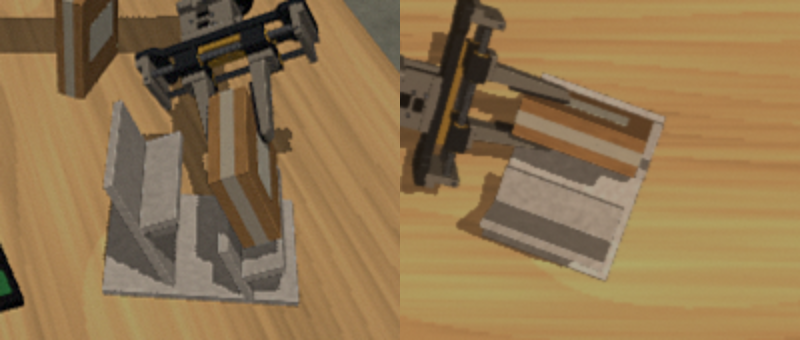

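The carton is square to the ledge and hovering just in front of the backrest. I'll lower it under force control.

```bash
python3 - <<'E' | tail -8
from place1 import *
np.set_printoptions(precision=1,suppress=True)
print(arm.move_straight(at((.006,0,-.012))[0],velocity=.02,max_force=5),*rel())
zc=rel()[0][2]/1000
arm.move_straight(at((.006,0,zc+.002))[0],velocity=.02); print(*rel())
print(arm.move_straight(at((-.012,0,zc+.002))[0],velocity=.02,max_force=5),*rel())
xc=rel()[0][0]/1000
arm.hold(.3); print(*rel(), arm.get_state()['torque'])
E
```

```text
side (5, 97) [-0.1   0.71  0.  ]
side (240, 85) [0.552 0.608 0.   ]
top (0, 290) [0.384 0.65  0.   ]
[0.34247831 0.37432008 0.08379711] [180.          69.94647717 123.56386764] [ 0.5193474  -0.78275116 -0.34289781]
True [ 6.5 -0.1  1.1] [2.4 0.9 3.8] 9.3583
[5.3 0.1 2.6] [-1.3 -0.2 -2.8] 9.675
True [-2.1  0.   2.7] [2.7 0.  1.1] 10.2167
[-2.1 -0.1  2.3] [5.  0.6 1.9] 10.5167 [ 0.2 -0.5  0.8]
```

```bash
python3 - <<'E' | tail -4
from place1 import *
np.set_printoptions(precision=1,suppress=True)
print(arm.move_straight(at((-.0015,0,-.010))[0],velocity=.015,max_force=5),*rel())
arm.hold(.3); print(*rel())
cv2.imwrite("pics/c.png",np.hstack([cv2.resize(capture("side")[120:270,250:400,::-1],None,fx=2.6,fy=2.6,interpolation=2),cv2.resize(capture("top")[120:270,220:370,::-1],None,fx=2.6,fy=2.6,interpolation=2)]))
E
```

```text
top (0, 290) [0.384 0.65  0.   ]
[0.34247831 0.37432008 0.08379711] [180.          69.94647717 123.56386764] [ 0.5193474  -0.78275116 -0.34289781]
True [-2.1 -0.2  1.2] [1.  1.2 2.4] 10.85
[-2.  -0.2  1.2] [-3.7  1.4  3. ] 11.15
```

View pics/c.png

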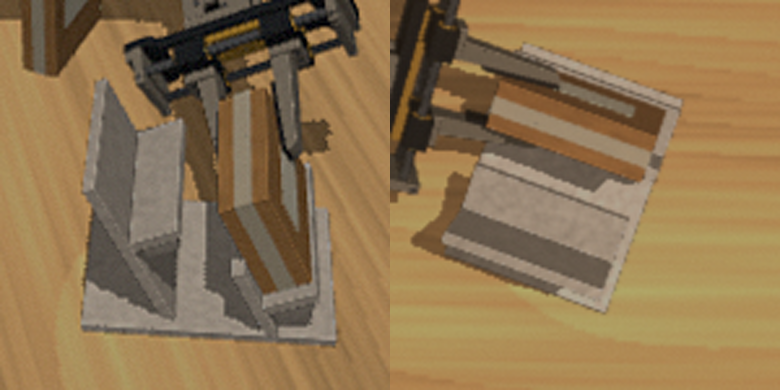

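It stands on the ledge and against the backrest. Opening now, with the back finger passing under the rear ledge, then retreating along the tool axis.

```bash
python3 - <<'E' | tail -5
from place1 import *
np.set_printoptions(precision=1,suppress=True)
arm.gripper_open(); s=arm.get_state(); print(*rel(),s['opening'],s['gripper_force'])
pp=s['eef_pos'];dd=R.from_euler('xyz',s['eef_rot'],degrees=True).as_matrix()[:,2]
arm.move_straight(pp-.09*dd,velocity=.08); print(*rel())
arm.move_straight(pp-.09*dd+[0,.0,.2],velocity=.2); print(*rel(), arm.get_state()['eef_pos'])
cv2.imwrite("pics/d.png",np.hstack([cv2.resize(capture("side")[70:260,230:390,::-1],None,fx=2.4,fy=2.4,interpolation=2),cv2.resize(capture("top")[120:310,220:380,::-1],None,fx=2.4,fy=2.4,interpolation=2)]))
E
```

```text
top (0, 290) [0.384 0.65  0.   ]
[0.34247831 0.37432008 0.08379711] [180.          69.94647717 123.56386764] [ 0.5193474  -0.78275116 -0.34289781]
[-0.5 -0.1  1.4] [-0.2 -0.3  0.2] 12.1333 0.9971817972965474 0.0
[-0.9 83.7 32.1] [-0.2  0.1  0.5] 13.4083
[ 85.   84.4 210.8] [-0.5  0.4 -0.9] 14.5583 [0.7 0.2 0.4]
```

View pics/d.png

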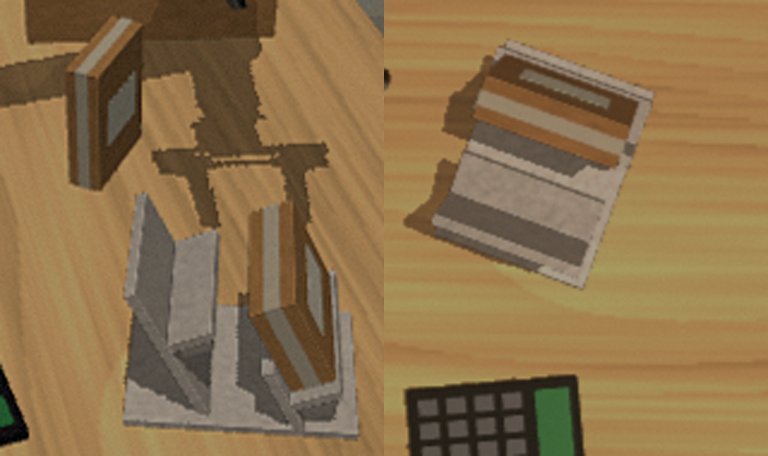

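The short carton stands correctly, leaning square on the front ledge. Now the tall one, gripped from above.

```bash
cat > p2.py <<'E'
from plan import *
from cell import capture
import cv2
np.set_printoptions(precision=1,suppress=True)
F=frame(POSE['tall']);A=np.pi/2;G=(0,0,.1);Fs=step('rear')
at=lambda off:tool(Fs,G,A,1,off)
def rel():
    s=arm.get_state(); Rt=R.from_euler('xyz',s['eef_rot'],degrees=True)
    g=s['eef_pos']+GD*Rt.as_matrix()[:,2]; return (Fs[0].inv().apply(g-Fs[1])-G)*1000, Fs[0].inv().apply(s['ft_force']), s['time_s']
E
python3 - <<'E'
from p2 import *
p,o=tool(F,G,A,1)
arm.movep(p+[0,0,.1],o); arm.move_straight(p,velocity=.12); print(*rel())
arm.close(40); s=arm.get_state(); print(s['opening']*92,s['gripper_force'],s['ft_force'])
arm.move_straight(p+[0,0,.2],velocity=.15); print(*rel(),arm.get_state()['opening']*92)
q,oo=at((.008,0,.13)); arm.move_straight(q,oo,velocity=.15); print(*rel())
arm.move_straight(at((.008,0,.025))[0],velocity=.1); arm.hold(.3); print(*rel())
print(arm.move_straight(at((.007,0,-.012))[0],velocity=.02,max_force=5),*rel())
zc=rel()[0][2]/1000
arm.move_straight(at((.007,0,zc+.002))[0],velocity=.02); print(*rel())
print(arm.move_straight(at((-.012,0,zc+.002))[0],velocity=.02,max_force=5),*rel())
xc=rel()[0][0]/1000
print(arm.move_straight(at((xc,0,-.012))[0],velocity=.015,max_force=5),*rel())
arm.hold(.3); print(*rel())
cv2.imwrite("pics/e.png",np.hstack([cv2.resize(capture("side")[70:260,230:390,::-1],None,fx=2.4,fy=2.4,interpolation=2),cv2.resize(capture("top")[120:310,220:380,::-1],None,fx=2.4,fy=2.4,interpolation=2)]))
E
```

```text
[-88.4 305.4 -55.3] [-0.6 -0.1  0. ] 16.7083
35.90699632154399 39.98540818691254 [-0.5  0.1 -0.3]
[ -3.1 304.6 123.4] [-1.7 -0.3 -3.7] 19.075 35.68692231686087
[  8.1   0.5 130. ] [-1.1 -0.1 -3.9] 21.2667
[ 8.1  0.2 25.3] [-1.8 -0.9 -3.1] 22.7667
True [7.3 0.1 1. ] [ 0.4 -1.3  5.5] 23.9333
[ 6.6 -0.2  2.9] [-0.7 -0.  -2.3] 24.225
True [-2.1 -0.3  2.9] [ 1.4 -0.4 -0.3] 24.8
True [-2.1 -0.4  1. ] [ 0.2 -0.4  6.6] 25.1667
[-2.1 -0.4  1. ] [ 1.  -0.8  6.5] 25.4667
```

View pics/e.png

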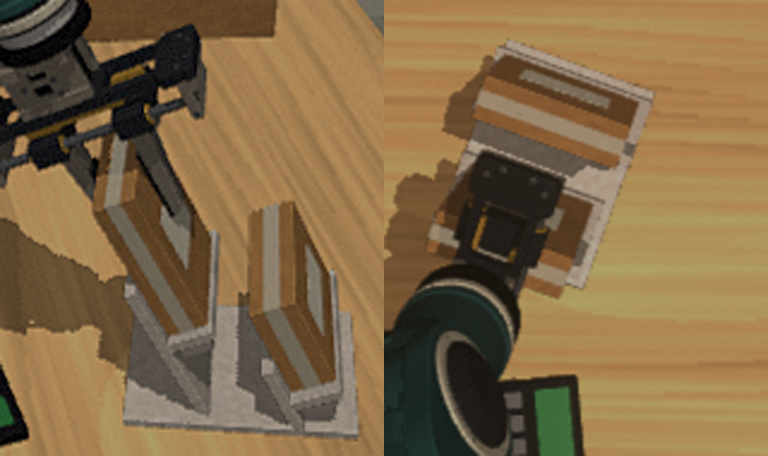

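The tall carton is seated on its ledge, square and against the backrest, and its contact offsets match the short one's. Releasing and retreating.

```bash
python3 - <<'E'
from p2 import *
arm.gripper_open(); s=arm.get_state(); print(*rel(),s['opening'])
arm.move_straight(at((-.001,0,.10))[0],velocity=.1); print(*rel())
pp=arm.get_state()['eef_pos']
try: arm.movej([-70.531,26.786,-0.665,91.828,0.344,61.387,-3.226])
except arm.Unreachable as e: print(e)
arm.hold(.5)
print(arm.get_state()['time_s'])
cv2.imwrite("pics/f.png",np.hstack([cv2.resize(capture("side")[70:260,170:390,::-1],None,fx=1.8,fy=1.8,interpolation=2),cv2.resize(capture("top")[120:310,220:380,::-1],None,fx=1.8,fy=1.8,interpolation=2)]))
E
```

```text
[-1.5 -0.3  1. ] [-0.5 -0.3  0.4] 26.5 0.998318671283059
[-1.3 -0.4 99.7] [-0.7 -0.8 -0.1] 27.6417
30.325
```

View pics/f.png

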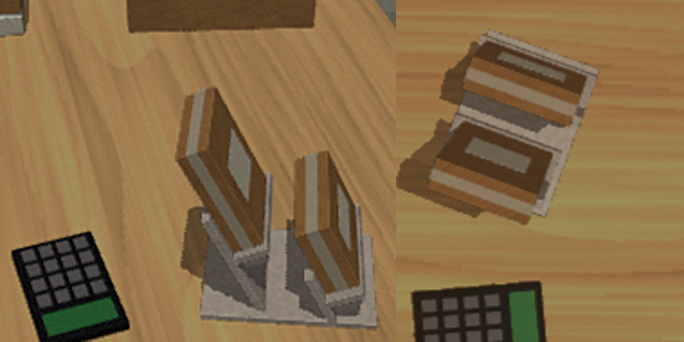

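Both cartons stand leaning flat, square and centred on their ledges, and the calculator has not moved. Handing in.

```bash
python3 -c "
from cell import arm
print(arm.job_done())"
```

```text
the job is handed in; nothing more can be done
None
```

I handed the job in at about 30 s of the 69 s allowed: the last picture shows the tall carton on the rear ledge and the short one on the front, both leaning back, square and centred, and the judge's result was not reported back.

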